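Put a valve away and latch the stock cabinet

TASK

Put the brass ball valve away: lay it, red handle up, in the empty front bay of the cabinet's pulled-out tray and let go, slide the tray fully home, then press the blue door shut until its sprung tongue has ridden over the keeper and snapped in behind it. The keeper never sits quite alike, so go by feel: push steadily and gently, do not slam the door or force it or the tray home (stay under 16 N), and leave the other stock on the bench alone.

Things in the scene. Friction and masses are not known exactly. Their poses are not given: they have to be found in the camera images.
- valve: brass ball valve lying on the bench, 76 mm long (its x), 32 mm wide, 32 mm high, flat underside; red T-handle on top (52 mm along x, 12 mm wide, top 52 mm above the underside); 0.28 kg. Origin: centre of the underside, z up. Grip the plain brass sides across y, fingers either side of the red handle.
- tray_bay (a point): centre of the floor of the tray's front bay (moves with the tray), 172 mm above the bench. Axes: x into the cabinet, y to the left as one faces it, z up. The bay is 109 mm inside along x, 202 mm along y; the tray's front plate (6 mm thick) rises 40 mm above this floor, divider and side walls 30 mm. The rear bay holds fittings.
- tray (a joint): aluminium pull-out tray in the top of the cabinet: 0 = home, grows to 0.135 m as it slides out (-x of tray_bay). Runner friction about 1.5 N; a rubber stop from 0.003 on (1.5 N per mm), hard at -0.004. Home: within 6 mm of 0; its front face then still stands 12 mm in front of the cabinet's front plane, so it can be pushed from above. A tray left out stops the door.
- tray_front (a point): middle of the top edge of the tray's front plate, on the face that one pushes (plate 210 mm wide, 44 mm high, top edge 212 mm above the bench; moves with the tray). Axes as tray_bay.
- door (a joint): hinge of the blue steel door (0.65 kg, stiff hinge, stays where it is left): 0 = flat on the cabinet front (a latched door stands off it), grows to 1.95 rad as it opens. The tongue first meets the keeper between 0.067 and 0.100 rad. Latched, it rests between 0.014 and 0.058 rad: the keeper is screwed on in slots, unknown within 12 mm. Not latched, the spring pushes it back.
- door_hinge (a point): hinge axis (vertical) at the door's top, 262 mm above the bench. Its axes turn with the door: y points along the door from free edge to hinge (free edge 262 mm along -y), x is the way the door closes at this angle. Outer face 13 mm to -x of the axis. The latch case with black knob (100 to 152 mm above the bench, near the free edge) sticks out 46 mm.
- door_push (a point): point on the door's outer face: 236 mm from the hinge axis, 225 mm above the bench, 37 mm below the door's top. Push along its +x (axes as door_hinge): about 1 N free; then force climbs from about 5 to 8 to 11 N, falls under 3 N as the tongue's end crosses the nose (not yet latched), the tongue snaps out, and a rubber pad gives 4 to 10 N over about 1 mm up to a hard stop.
- tongue (a joint): brass sprung tongue that sticks out sideways from the latch case past the door's free edge: 0 = fully out, grows as it is pushed in (about 5 to 7 mm while it rides over the keeper, up to 10 mm). Slope towards the cabinet, flat back. Spring 4.5 N preload, 0.45 N per mm.
- cabinet: grey steel cabinet fixed to the bench, 260 mm wide (y), 220 deep (x), 260 high. Origin: on the bench, middle of its front plane; x points into it. Door hinge on the +y side; the keeper, a steel hook with rounded nose, is on the -y side wall, 100 to 150 mm above the bench, reaching up to 69 mm in front of the front plane and 20 mm beyond the wall.
- socket: white plastic pipe socket standing on end, 54 mm diameter, 70 mm high, origin at the underside; leave alone
- bin: red open bin with fittings, 150 x 100 x 60 mm, origin at the underside; leave alone
- carton: cardboard carton 110 x 150 x 85 mm, origin at the underside; leave alone

How it is judged:
By the outcome, as a careful person would: the job done as asked, in the order asked, and still so for the second after the job is handed in, with the robot touching nothing.
It also fails if it takes over 67 s, if anything falls off the work surface, if the arm or the gripper's body presses on something with over 40 N, if the wrist force passes 120 N, or if a joint passes its speed limit or range.

ROBOT

A 6-joint arm with a two-finger parallel gripper is mounted at the origin on the work surface. World frame = base frame: x ahead of the robot, y to its left, z up, the work surface at z = 0. Lengths are in mm, angles in rad, forces in N, time in s.
With the tool pointing down it reaches from about 350 to 775 mm from the base axis. Payload 7.3 kg.
Tool frame: the origin (TCP) lies midway between the tips of the shut fingers; the grasp point (between the pads) lies bot.tcp_to_grasp behind it (bot.tcp_to_grasp is the distance from the TCP to the grasp point, in mm); z points along the fingers, y is the direction in which the jaws open and shut (so a half turn about z gives the same grasp; the last joint's range is limited). The gripper opens to 92 mm and grips with 3 to 60 N. Pads are 19 mm wide; open, the fingers measure 130 mm over their backs; the gripper's body (75 mm by 190 mm) begins 47 mm behind the grasp point.
Start: joints at [-1.413, 0.342, 1.524, -0, 1.275, -0.146], TCP at [157.075, -500.971, 226.741] pointing down, gripper open.
Joint ranges: [-2.53, 2.53], [-0.77, 2.02], [0.04, 2.7], [-1, 4.14], [0.28, 2.66], [-3.11, 3.11]. Speed limits (rad/s): [2.57, 2.57, 3.14, 3.14, 3.14, 3.14].

INTERFACE

Orientations are given as [roll, pitch, yaw] about the fixed x, y, z axes, in that order (R = Rz(yaw) Ry(pitch) Rx(roll)).
In Python, from plant import bot gives the robot as it stands.
- The arm moves only by the shell command python3 -m inch 'ROWS'. ROWS is JSON, one flat list of numbers, 7 for each row, row after row: the shift along the world's x, y, z in cm, then the turn, a rotation vector about the world's x, y, z in degrees, then the gripper command: -1 is shut, 1 is fully open, values between are in proportion. In form: [tx, ty, tz, ax, ay, az, fingers, tx, ty, tz, ax, ay, az, fingers, ...]. A call has exactly 5 rows; each row is the pose to reach, as a shift and turn from the pose measured when the call began; what a row does not reach only later rows make up. A row lasts 1/10 s, in which the tool goes at most 50 mm and 8.59 degrees, less where a joint would pass 70% of its speed; a pose out of reach is approached as far as the arm can. A call with a gripper value outside its range is refused whole. The fingers move at their own pace and stop on an object; the grip force is fixed at half the most. Time passes only in rows, so rows that repeat a pose let the fingers close, or fill a call up. It gives the time, the measured TCP pose, the force and the opening at its end, in the units of the state.
- bot.get_obs(): the state, without advancing time (a new reading comes with each control period).
- bot.capture(name): name is "side" or "top"; returns the picture (384x512x3 uint8, red, green, blue); there is no depth.
- bot.calibration(name): a dict with "fx", "fy", "cx", "cy" (pixels), "k1" (the pictures are not rectified: a ray, as slopes to the right and down, at radius r is drawn at 1 + k1 r^2 times it, then the intrinsics apply), "cam_to_world" (4x4, takes a point from camera to world coordinates). Camera axes: x right, y down, z forward; pixel columns grow to the right and rows downward; lengths in mm; the calibration is good to about 2 mm. A picture is of the moment at which its call begins. calibration takes no time and is no camera call.
- bot.close_job(): hands the job in, once; it reports no verdict.
The state is a dict: "time": time; "joint_positions": joint angles; "dq": joint speeds; "tau": joint torques, N m; "tool_pos": TCP position; "tcp_rot": TCP orientation; "contact_force": force on the tool from outside, world axes, zero at the start; "moment": the same for the moment, N m; "grip_width": finger opening in mm.
Only numpy, scipy, OpenCV 4.12 (cv2) and the standard library are available. Lean on these libraries where they do the work, as an engineer would, in place of code of your own. Each camera call takes 0.05 s, during which the arm holds its last target.

## Working session

There is one attempt and no reset: what is moved stays moved. The work goes in short steps, Python scripts to look and compute and a shell command to move; the robot and the scene stay as the last step left them, time stands still between calls to the robot, and variables do not carry over. Pictures are saved under pics/ and viewed, and the job is handed in when it is done.

```bash
ls; mkdir -p pics; python3 - <<'E'
from plant import bot
import cv2
print(bot.get_obs(), bot.tcp_to_grasp)
for n in("side","top"):
    im=bot.capture(n); cv2.imwrite(f"pics/{n}0.png",im[:,:,::-1]); c=bot.calibration(n); print(n,c)
E
```

```text
pics
{'time': 0.0, 'joint_positions': array([-1.41299153e+00,  3.42699815e-01,  1.52500956e+00,  8.29861830e-06,
        1.27539812e+00, -1.45990844e-01]), 'dq': array([-0.00054669, -0.00053075,  0.00079127,  0.00099328, -0.00044791,
        0.00063172]), 'tau': array([-1.87609367e-03, -4.31251359e+01, -2.44214541e+01,  7.15456414e-02,
        5.61223039e-02, -1.36516101e-04]), 'tool_pos': array([ 157.01484596, -500.54741929,  226.05945634]), 'tcp_rot': array([-3.14009509e+00, -2.28218585e-04,  3.03793043e-01]), 'contact_force': array([ 0.10884445,  0.33958971, -0.20247756]), 'moment': array([ 0.00855144, -0.04325819, -0.0288323 ]), 'grip_width': 91.97426336167429} 18.8
side {'fx': 391.66862443238523, 'fy': 391.66862443238523, 'cx': 257.62357660556387, 'cy': 182.59943260786756, 'k1': -0.09008543767073289, 'cam_to_world': array([[-9.59131940e-01, -2.31513454e-01,  1.62688175e-01,
         4.27430702e+02],
       [-2.82921591e-01,  7.75267855e-01, -5.64725710e-01,
         6.70225034e+02],
       [ 4.61468746e-03, -5.87674463e-01, -8.09084316e-01,
         1.10896940e+03],
       [ 0.00000000e+00,  0.00000000e+00,  0.00000000e+00,
         1.00000000e+00]])}
top {'fx': 429.4823838580499, 'fy': 429.4823838580499, 'cx': 260.93236551662994, 'cy': 192.1923229661287, 'k1': -0.16577412612322295, 'cam_to_world': array([[ 1.50964873e-02, -9.95515141e-01,  9.33900439e-02,
         4.89899160e+02],
       [-9.99760483e-01, -1.65087367e-02, -1.43679764e-02,
         2.02527381e+01],
       [ 1.58452897e-02, -9.31507694e-02, -9.95525922e-01,
         1.35451840e+03],
       [ 0.00000000e+00,  0.00000000e+00,  0.00000000e+00,
         1.00000000e+00]])}
```

View pics/side0.png

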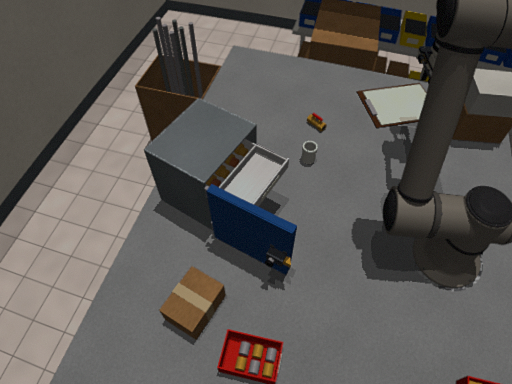

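View pics/top0.png

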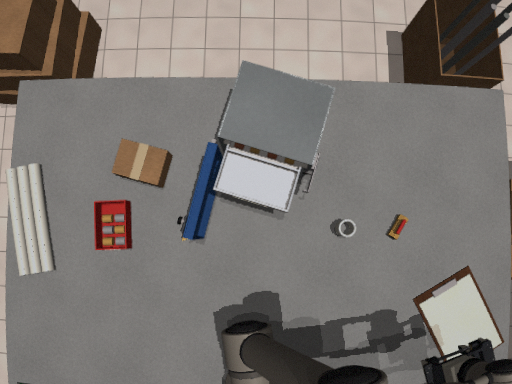

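The top view has +x up and +y left. The valve is at about (398,227), the socket at (345,228) and the tray at (257,180). The door runs from (213,145) to (190,238), opened by roughly 90°. Next I'll zoom in to measure.

```bash
cat > h.py <<'E'
import numpy as np, cv2
from plant import bot
def KD(c): return np.array([[c['fx'],0,c['cx']],[0,c['fy'],c['cy']],[0,0,1.]]),np.array([c['k1'],0,0,0.])
def p2w(n,uv,z):
    c=bot.calibration(n);K,D=KD(c);M=c['cam_to_world']
    u=cv2.undistortPoints(np.array(uv,float).reshape(-1,1,2),K,D).reshape(-1,2)
    d=np.c_[u,np.ones(len(u))]@M[:3,:3].T;o=M[:3,3]
    return o+d*((z-o[2])/d[:,2])[:,None]
def w2p(n,X):
    c=bot.calibration(n);K,D=KD(c);W=np.linalg.inv(c['cam_to_world'])
    r,_=cv2.Rodrigues(W[:3,:3])
    return cv2.projectPoints(np.array(X,float).reshape(-1,1,3),r,W[:3,3],K,D)[0].reshape(-1,2)
def crop(im,x0,y0,x1,y1,s,name,rgb=True):
    c=cv2.resize(im[y0:y1,x0:x1,::-1],None,fx=s,fy=s,interpolation=cv2.INTER_CUBIC)
    for k in range((x0+9)//10*10,x1,10): cv2.putText(c,str(k),(int((k-x0)*s),8),0,.3,(255,255,255),1); cv2.line(c,(int((k-x0)*s),10),(int((k-x0)*s),14),(255,255,255),1)
    for k in range((y0+9)//10*10,y1,10): cv2.putText(c,str(k),(0,int((k-y0)*s)),0,.3,(255,255,255),1); cv2.line(c,(18,int((k-y0)*s)),(22,int((k-y0)*s)),(255,255,255),1)
    cv2.imwrite(name,c)
E
python3 - <<'E'
from h import *
t=cv2.imread('pics/top0.png')[:,:,::-1]; s=cv2.imread('pics/side0.png')[:,:,::-1]
crop(t,375,205,425,250,14,'pics/c1.png')
crop(t,170,55,345,250,3,'pics/c2.png')
crop(s,140,95,320,285,3,'pics/c3.png')
crop(s,295,100,335,140,14,'pics/c4.png')
E
```

```text
(no output)
```

View pics/c1.png

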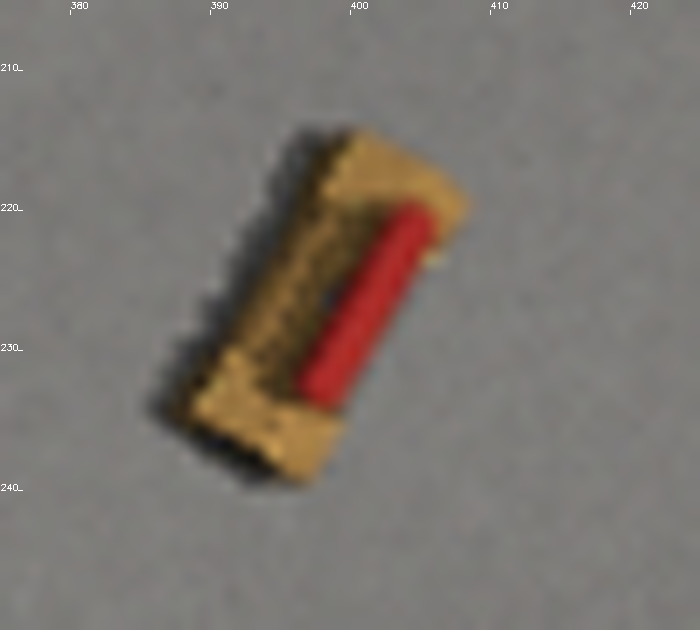

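View pics/c2.png

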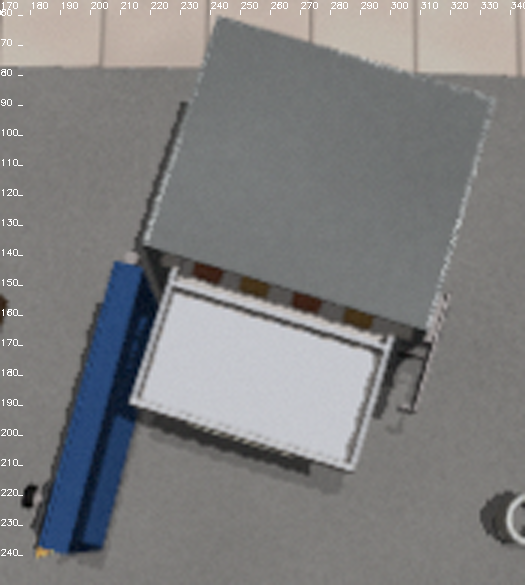

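View pics/c3.png

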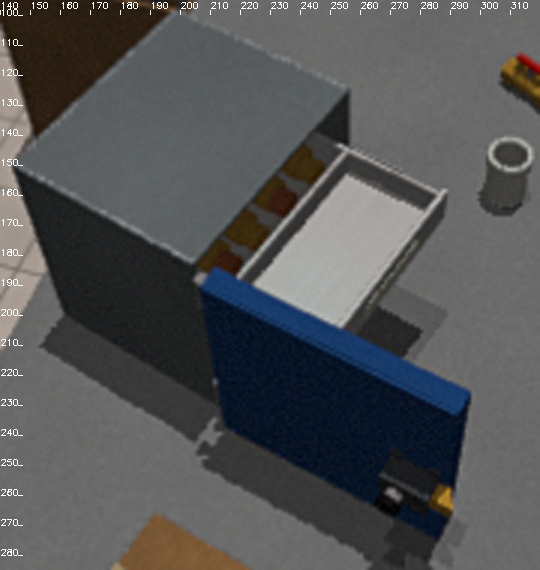

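View pics/c4.png

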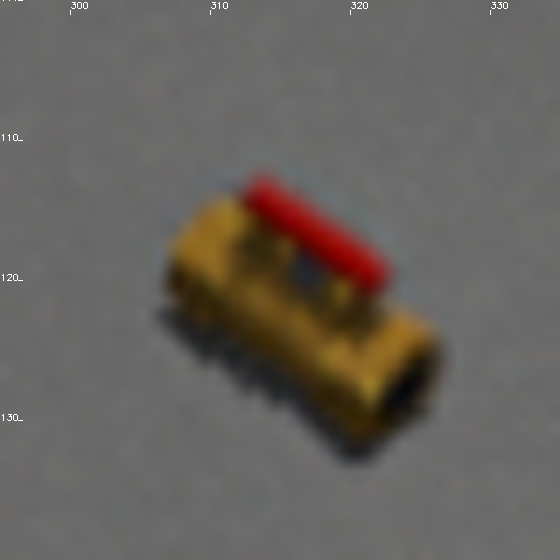

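```bash
python3 - <<'E'
from h import *
np.set_printoptions(suppress=True,precision=1)
h=p2w('top',[(404.6,219.8),(397.6,233.8)],52);print('handle',h[:,:2],h.mean(0),np.linalg.norm(h[0]-h[1]),np.arctan2(*(h[0]-h[1])[1::-1]))
h=p2w('side',[(313.3,113.3),(321.8,119.7)],52);print('handle side',h[:,:2],h.mean(0),np.linalg.norm(h[0]-h[1]),np.arctan2(*(h[0]-h[1])[1::-1]))
b=p2w('top',[(400.5,214),(408.5,219.5),(396.8,239.6)],32);print('body',b[:,:2])
c=p2w('top',[(242.7,60),(334,87.3),(312.7,165.5),(219,136)],260);print('cab',c[:,:2],np.linalg.norm(np.diff(c,axis=0),axis=1))
d=c[2]-c[3];print('yaw from front', np.arctan2(d[0],-d[1]), 'sides',[np.arctan2(*(c[i]-c[j])[1::-1]) for i,j in((1,2),(0,3))])
t=p2w('top',[(213.7,189.7),(287.3,211.5)],212);print('tray',t[:,:2],np.linalg.norm(t[0]-t[1]),t.mean(0)); d=t[1]-t[0];print(np.arctan2(d[0],-d[1]))
d=p2w('top',[(207.3,142.3),(183.3,237.5),(192.7,239.)],262);print('door',d[:,:2],np.linalg.norm(d[0]-d[1])); 
cs=p2w('side',[(256,125.5),(204.5,183),(145,151)],260);print('cab side',cs[:,:2])
ts=p2w('side',[(289,158)],212);print('tray side',ts)
s=p2w('top',[(346,228)],70);print('socket',s)
E
```

```text
handle [[ 533.4 -446.1]
 [ 489.9 -423.2]] [ 511.6 -434.7   52. ] 49.179761939826726 -0.4852184186384069
handle side [[ 527.8 -445.3]
 [ 489.8 -420.7]] [ 508.8 -433.    52. ] 45.24451064021671 -0.5748890631721847
body [[ 552.2 -440. ]
 [ 535.1 -466.2]
 [ 471.7 -427.3]]
cab [[ 947.5   58.7]
 [ 876.9 -186.3]
 [ 664.2 -128.5]
 [ 737.4  115.7]] [254.9 220.5 254.9]
yaw from front -0.29162226138193226 sides [np.float64(-0.2653651544189354), np.float64(-0.26490132245033154)]
tray [[601.7 130.2]
 [546.5 -67.3]] 205.04495089393072 [574.1  31.4 212. ]
-0.2722123683984161
door [[719.9 145.4]
 [473.5 200. ]
 [470.2 175.9]] 252.41038885055022
cab side [[ 662.8 -124.2]
 [ 734.2  119.7]
 [ 939.1   62.7]]
tray side [[544.  -69.1 212. ]]
socket [[ 506.3 -256.3   70. ]]
```

```bash
python3 - <<'E'
from h import *
np.set_printoptions(suppress=True,precision=2)
for n in('top','side'):
    t=cv2.imread(f'pics/{n}0.png')[:,:,::-1].astype(int)
    x0,y0,x1,y1=(380,205,425,250) if n=='top' else (298,105,332,135)
    m=(t[...,0]-t[...,1])[y0:y1,x0:x1].astype(float)
    w=np.clip((m-60)/80,0,1)          # red
    ys,xs=np.mgrid[y0:y1,x0:x1]
    P=p2w(n,np.c_[xs.ravel(),ys.ravel()],50)[:,:2];W=w.ravel();W[np.array(W)<.15]=0
    mu=(P*W[:,None]).sum(0)/W.sum();C=((P-mu).T*W)@(P-mu)/W.sum();e,v=np.linalg.eigh(C)
    print(n,W.sum(),mu,np.sqrt(e*12),np.arctan(v[1,1]/v[0,1]))
E
```

```text
top 30.512500000000003 [ 512.81 -434.51] [ 8.72 47.7 ] -0.5442559588791545
side 15.2875 [ 510.42 -435.74] [ 9.61 43.48] -0.5618563105926332
```

Two views agree: the valve is at (511.5, -435) with yaw -0.545. Now moving above it.

```bash
python3 -m inch '[4.4,0.8,0,0,0,-8,1, 8.8,1.6,0,0,0,-16,1, 13.2,2.4,0,0,0,-24,1, 17.6,3.2,-2,0,0,-32,1, 22,4,-4,0,0,-40,1]'; python3 -c "
from plant import bot
o=bot.get_obs();print(o['tool_pos'],o['tcp_rot'],o['contact_force'])"
```

```text
time: 0.6
tool_pos: [378.4, -460.3, 186.1]
tcp_rot: [-3.141, -0.001, -0.4]
contact_force: [-0.1, -0.3, -0.3]
grip_width: 91.7
[ 378.42062899 -460.33546365  186.10385618] [-3.14104435e+00 -1.17055499e-03 -4.00461725e-01] [-0.1254803  -0.30966538 -0.2530812 ]
```

```bash
python3 -m inch '[4.5,0.9,-1,0,0,-4,1, 9,1.7,-3,0,0,-8.3,1, 13.3,2.5,-5,0,0,-8.3,1, 13.3,2.5,-8,0,0,-8.3,1, 13.3,2.5,-8.6,0,0,-8.3,1]'; python3 - <<'E'
from h import *
t=bot.capture('top');s=bot.capture('side')
crop(t,360,190,440,260,8,'pics/d1.png');crop(s,280,80,350,150,8,'pics/d2.png')
E
```

```text
time: 1.1
tool_pos: [510.7, -432.7, 95.2]
tcp_rot: [-3.139, 0.007, -0.543]
contact_force: [-0.6, -0.3, -1.0]
grip_width: 91.7
```

View pics/d2.png

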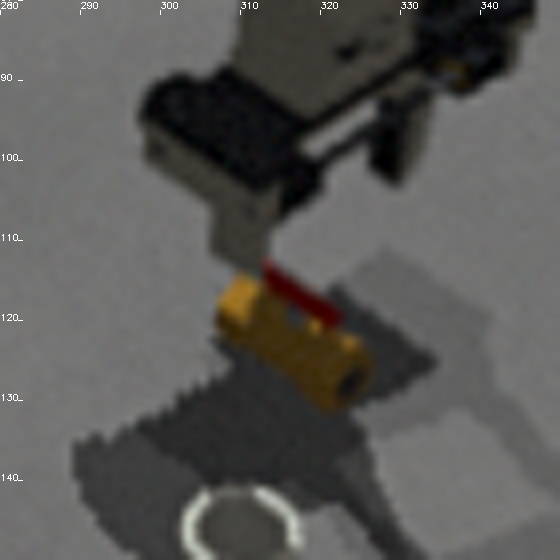

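View pics/d1.png

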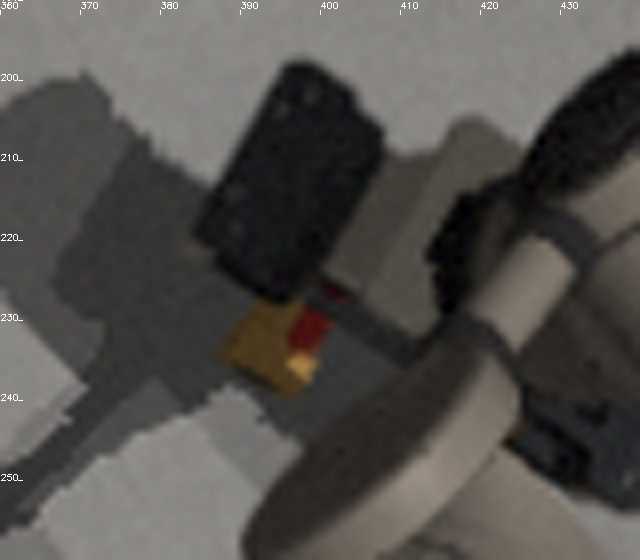

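The jaws straddle the valve, and their axis lies across it at about (315,118) in the side view. Descending, then gripping.

```bash
python3 -m inch '[0,-0.2,-2.5,0,0,0,1, 0,-0.2,-5,0,0,0,1, 0,-0.2,-7.5,0,0,0,1, 0,-0.2,-8.8,0,0,0,1, 0,-0.2,-8.9,0,0,0,1]'; python3 -m inch '[0,0,0,0,0,0,-1, 0,0,0,0,0,0,-1, 0,0,0,0,0,0,-1, 0,0,0,0,0,0,-1, 0,0,0,0,0,0,-1]'
```

```text
time: 1.7
tool_pos: [509.3, -437.1, 9.3]
tcp_rot: [-3.14, 0.004, -0.547]
contact_force: [0.4, 0.6, 0.5]
grip_width: 91.8
time: 2.2
tool_pos: [509.5, -437.2, 9.8]
tcp_rot: [-3.14, 0.003, -0.547]
contact_force: [0.1, -0.1, -0.4]
grip_width: 56.3
```

```bash
python3 -m inch '[0.1,0.1,-0.5,0,0,0,-0.1, 0.1,0.1,-0.6,0,0,0,-0.1, 0.1,0.1,-0.6,0,0,0,-1, 0.1,0.1,-0.6,0,0,0,-1, 0.1,0.1,-0.6,0,0,0,-1]';  python3 -m inch '[0,0,0,0,0,0,-1, 0,0,0,0,0,0,-1, 0,0,0,0,0,0,-1, 0,0,0,0,0,0,-1, 0,0,0,0,0,0,-1]'
```

```text
time: 2.7
tool_pos: [510.5, -436.0, 3.5]
tcp_rot: [-3.14, 0.004, -0.547]
contact_force: [0.6, 0.6, -1.3]
grip_width: 31.6
time: 3.2
tool_pos: [510.5, -436.0, 3.5]
tcp_rot: [-3.14, 0.004, -0.547]
contact_force: [0.3, 0.9, -1.5]
grip_width: 32.0
```

Gripped at 32.0 mm. Lifting.

```bash
python3 -m inch '[0,0,2,0,0,0,-1, 0,0,6,0,0,3,-1, 0,0,11,0,0,6,-1, 0,0,16,0,0,9,-1, 0,0,21,0,0,12,-1]';  python3 -m inch '[1,4,3,0,0,3,-1, 2,8,3.5,0,0,3,-1, 3.2,12.5,3.5,0,0,3,-1, 4.4,17,3.5,0,0,3,-1, 5.6,21.5,3.5,0,0,3,-1]'
```

```text
time: 3.7
tool_pos: [510.0, -435.6, 214.9]
tcp_rot: [-3.139, 0.005, -0.335]
contact_force: [0.9, -1.4, -3.6]
grip_width: 32.0
time: 4.2
tool_pos: [565.7, -218.8, 249.5]
tcp_rot: [-3.139, 0.006, -0.283]
contact_force: [-0.2, 0.5, -4.5]
grip_width: 31.5
```

```bash
python3 -m inch '[1.2,4.4,0,0,0,0.5,-1, 2.5,8.8,0,0,0,0.5,-1, 3.8,13.2,0,0,0,0.5,-1, 5,17.6,0,0,0,0.5,-1, 6.1,21.2,0,0,0,0.5,-1]'; python3 - <<'E'
from h import *
np.set_printoptions(suppress=True,precision=1)
t=bot.capture('top');s=bot.capture('side')
crop(t,180,120,340,250,5,'pics/e1.png');crop(s,180,80,320,230,4,'pics/e2.png')
print(bot.get_obs()['tool_pos'])
E
```

```text
time: 4.7
tool_pos: [626.6, -4.2, 249.0]
tcp_rot: [-3.139, 0.007, -0.274]
contact_force: [0.8, -0.3, -3.1]
grip_width: 31.7
[627.   -1.6 248.7]
```

View pics/e2.png

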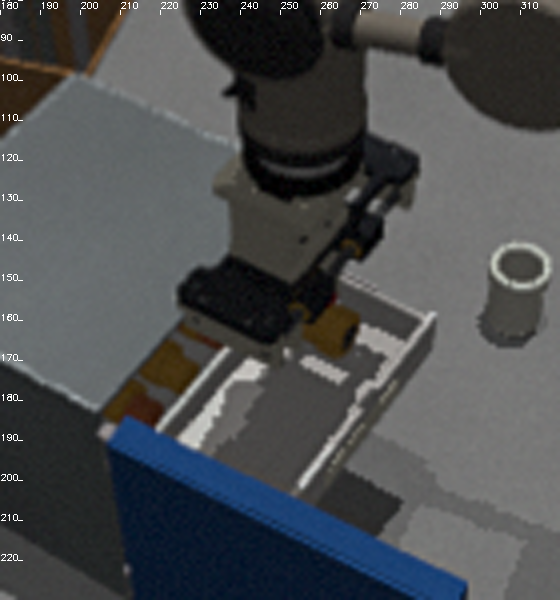

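View pics/e1.png

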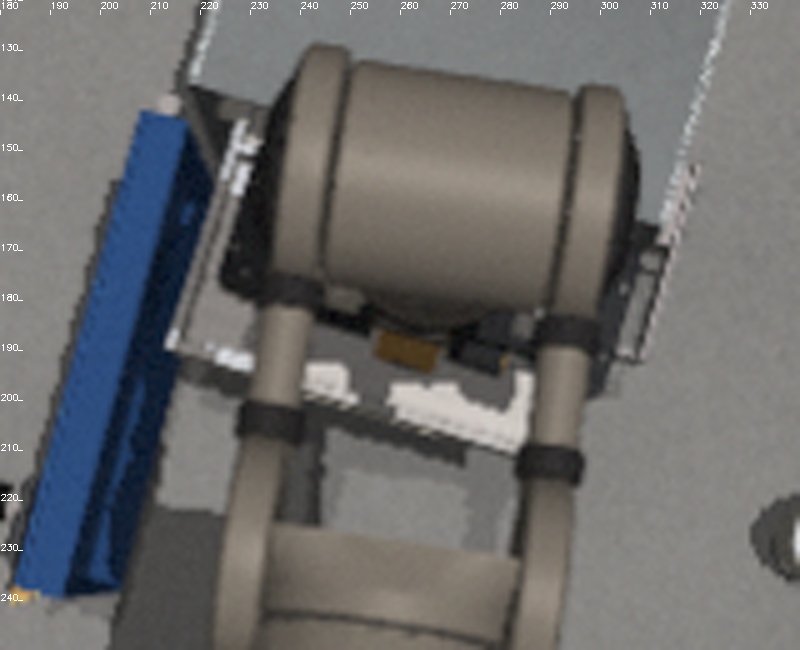

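The valve hangs above the bay, between the divider and front plate and clear of the door at (200,190). Lowering.

```bash
python3 -m inch '[0,0,-1.5,0,0,0,-1, 0,0,-3,0,0,0,-1, 0,0,-4.5,0,0,0,-1, 0,0,-6,0,0,0,-1, 0,0,-6.6,0,0,0,-1]'; python3 -m inch '[0,0,-0.1,0,0,0,-1, 0,0,-0.2,0,0,0,-1, 0,0,-0.3,0,0,0,-1, 0,0,-0.4,0,0,0,-1, 0,0,-0.4,0,0,0,-1]'
```

```text
time: 5.3
tool_pos: [625.8, -2.1, 180.6]
tcp_rot: [-3.138, 0.011, -0.269]
contact_force: [-0.1, -0.1, -3.9]
grip_width: 31.8
time: 5.8
tool_pos: [625.9, -2.1, 176.9]
tcp_rot: [-3.138, 0.011, -0.269]
contact_force: [-0.1, 0.3, -3.5]
grip_width: 32.2
```

```bash
python3 -m inch '[0,0,-0.05,0,0,0,-1, 0,0,-0.1,0,0,0,-1, 0,0,-0.15,0,0,0,-1, 0,0,-0.2,0,0,0,-1, 0,0,-0.2,0,0,0,-1]'
```

```text
time: 6.3
tool_pos: [626.1, -2.1, 175.5]
tcp_rot: [-3.138, 0.01, -0.269]
contact_force: [-1.1, -0.1, 1.4]
grip_width: 31.6
```

Contact: the force went from -3.5 to +1.4 N. Releasing.

```bash
python3 -m inch '[0,0,0,0,0,0,0.3, 0,0,0,0,0,0,0.3, 0,0,0,0,0,0,0.3, 0,0,0,0,0,0,0.3, 0,0,0,0,0,0,0.3]'; python3 -m inch '[0,0,1,0,0,0,0.3, 0,0,2.5,0,0,0,0.3, 0,0,5,0,0,0,0.3, 0,0,8,0,0,0,0.3, 0,0,11,0,0,0,0.3]'
```

```text
time: 6.8
tool_pos: [626.2, -2.1, 175.5]
tcp_rot: [-3.138, 0.01, -0.269]
contact_force: [-0.4, -1.0, 0.4]
grip_width: 59.4
time: 7.3
tool_pos: [626.0, -2.1, 287.4]
tcp_rot: [-3.138, 0.009, -0.269]
contact_force: [1.0, -0.9, 0.3]
grip_width: 59.2
```

```bash
python3 -m inch '[-3.5,1.7,0,0,0,0,-1, -7,3.3,0,0,0,0,-1, -9.1,4.3,0,0,0,0,-1, -9.1,4.3,0,0,0,0,-1, -9.1,4.3,0,0,0,0,-1]'; python3 - <<'E'
from h import *
t=bot.capture('top');s=bot.capture('side')
crop(t,180,120,340,250,5,'pics/f1.png');crop(s,180,80,320,230,4,'pics/f2.png')
E
```

```text
time: 7.8
tool_pos: [535.4, 40.9, 288.5]
tcp_rot: [-3.138, 0.007, -0.269]
contact_force: [0.7, 0.0, 0.3]
grip_width: 24.2
```

View pics/f2.png

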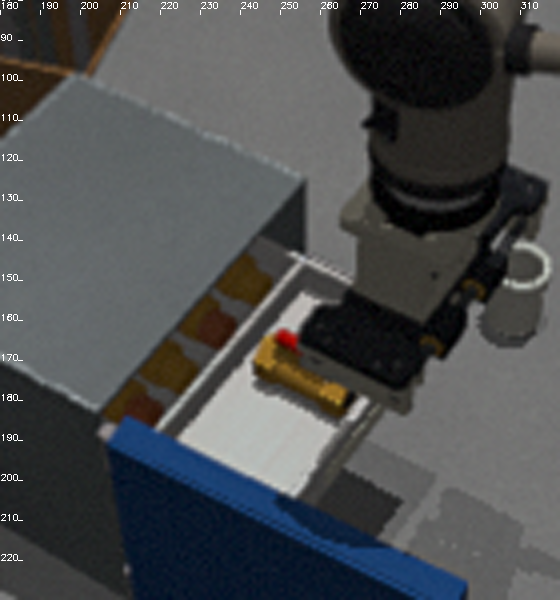

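View pics/f1.png

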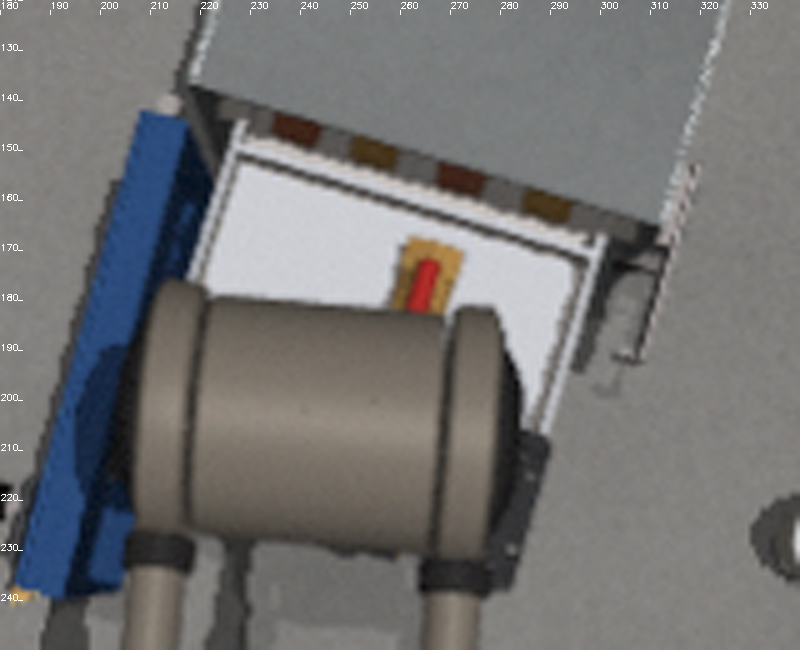

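The valve lies upright in the bay, at about (263,177) in the top view. Lowering the shut fingers in front of the tray's front plate.

```bash
python3 -m inch '[0,0,-2.5,0,0,0,-1, 0,0,-5,0,0,0,-1, 0,0,-7,0,0,0,-1, 0,0,-8.4,0,0,0,-1, 0,0,-8.4,0,0,0,-1]'; python3 -m inch '[0.3,-0.1,0,0,0,0,-1, 0.6,-0.2,0,0,0,0,-1, 0.9,-0.3,0,0,0,0,-1, 1.2,-0.35,0,0,0,0,-1, 1.4,-0.4,0,0,0,0,-1]'
```

```text
time: 8.4
tool_pos: [535.4, 40.0, 201.2]
tcp_rot: [-3.139, 0.013, -0.27]
contact_force: [0.5, -0.1, 0.1]
grip_width: 0.5
time: 8.9
tool_pos: [550.0, 35.9, 201.6]
tcp_rot: [-3.139, 0.012, -0.271]
contact_force: [0.4, 0.3, -0.8]
grip_width: 0.6
```

```bash
python3 -m inch '[0.3,-0.08,0,0,0,0,-1, 0.6,-0.17,0,0,0,0,-1, 0.9,-0.25,0,0,0,0,-1, 1.2,-0.33,0,0,0,0,-1, 1.5,-0.42,0,0,0,0,-1]'; python3 -m inch '[0.3,-0.08,0,0,0,0,-1, 0.6,-0.17,0,0,0,0,-1, 0.9,-0.25,0,0,0,0,-1, 1.2,-0.33,0,0,0,0,-1, 1.5,-0.42,0,0,0,0,-1]'
```

```text
time: 9.4
tool_pos: [564.9, 31.7, 201.6]
tcp_rot: [-3.139, 0.013, -0.271]
contact_force: [-2.0, 0.3, 1.0]
grip_width: 0.3
time: 9.9
tool_pos: [580.1, 27.4, 201.6]
tcp_rot: [-3.139, 0.013, -0.271]
contact_force: [-1.7, -0.8, 0.5]
grip_width: 0.4
```

```bash
python3 -m inch '[0.5,-0.14,0,0,0,0,-1, 1.1,-0.31,0,0,0,0,-1, 1.7,-0.47,0,0,0,0,-1, 2.3,-0.64,0,0,0,0,-1, 2.9,-0.81,0,0,0,0,-1]'; python3 -m inch '[0.6,-0.17,0,0,0,0,-1, 1.2,-0.33,0,0,0,0,-1, 1.8,-0.5,0,0,0,0,-1, 2.4,-0.67,0,0,0,0,-1, 2.9,-0.81,0,0,0,0,-1]'; python3 - <<'E'
from h import *
t=bot.capture('top')
crop(t,180,120,340,250,5,'pics/g1.png')
E
```

```text
time: 10.4
tool_pos: [609.6, 19.0, 201.5]
tcp_rot: [-3.139, 0.013, -0.271]
contact_force: [-3.0, -0.8, 0.9]
grip_width: 0.4
time: 10.9
tool_pos: [639.1, 10.7, 201.4]
tcp_rot: [-3.139, 0.013, -0.271]
contact_force: [-1.9, -1.1, 0.9]
grip_width: 0.2
```

View pics/g1.png

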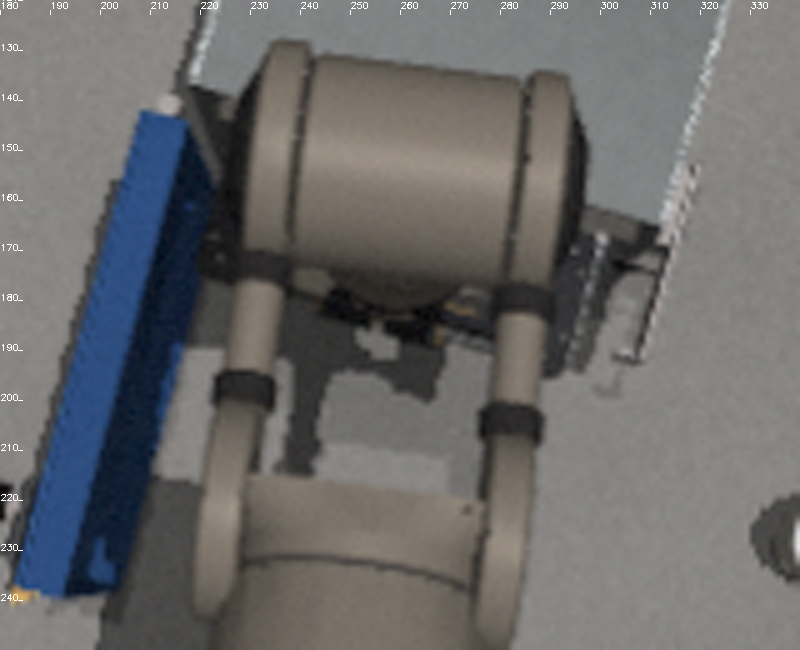

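```bash
python3 -m inch '[0.4,-0.11,0,0,0,0,-1, 0.8,-0.22,0,0,0,0,-1, 1.2,-0.33,0,0,0,0,-1, 1.6,-0.44,0,0,0,0,-1, 2,-0.56,0,0,0,0,-1]'; python3 -m inch '[0.15,-0.04,0,0,0,0,-1, 0.3,-0.08,0,0,0,0,-1, 0.45,-0.12,0,0,0,0,-1, 0.6,-0.17,0,0,0,0,-1, 0.7,-0.2,0,0,0,0,-1]'
```

```text
time: 11.45
tool_pos: [660.2, 4.9, 201.3]
tcp_rot: [-3.139, 0.012, -0.271]
contact_force: [-2.4, 0.7, 0.3]
grip_width: 0.5
time: 11.95
tool_pos: [667.2, 2.9, 201.3]
tcp_rot: [-3.139, 0.012, -0.271]
contact_force: [-2.8, -0.6, -0.4]
grip_width: 0.3
```

```bash
python3 -m inch '[0.1,-0.03,0,0,0,0,-1, 0.2,-0.06,0,0,0,0,-1, 0.3,-0.08,0,0,0,0,-1, 0.3,-0.08,0,0,0,0,-1, 0.3,-0.08,0,0,0,0,-1]'
```

```text
time: 12.45
tool_pos: [670.5, 2.2, 201.4]
tcp_rot: [-3.139, 0.012, -0.271]
contact_force: [-0.8, -0.9, -0.2]
grip_width: -0.0
```

```bash
python3 -m inch '[0.1,-0.03,0,0,0,0,-1, 0.2,-0.06,0,0,0,0,-1, 0.3,-0.08,0,0,0,0,-1, 0.3,-0.08,0,0,0,0,-1, 0.3,-0.08,0,0,0,0,-1]'
```

```text
time: 12.95
tool_pos: [673.6, 1.3, 201.4]
tcp_rot: [-3.138, 0.011, -0.271]
contact_force: [-0.6, 0.7, -0.4]
grip_width: 0.7
```

```bash
python3 -m inch '[0.1,-0.03,0,0,0,0,-1, 0.2,-0.06,0,0,0,0,-1, 0.3,-0.08,0,0,0,0,-1, 0.3,-0.08,0,0,0,0,-1, 0.3,-0.08,0,0,0,0,-1]'
```

```text
time: 13.45
tool_pos: [676.8, 0.5, 201.4]
tcp_rot: [-3.138, 0.011, -0.271]
contact_force: [-1.5, -0.0, 0.5]
grip_width: 0.6
```

```bash
python3 -m inch '[0.1,-0.03,0,0,0,0,-1, 0.2,-0.06,0,0,0,0,-1, 0.3,-0.08,0,0,0,0,-1, 0.3,-0.08,0,0,0,0,-1, 0.3,-0.08,0,0,0,0,-1]'
```

```text
time: 13.95
tool_pos: [680.0, -0.3, 201.4]
tcp_rot: [-3.138, 0.011, -0.271]
contact_force: [-0.2, -0.3, -0.5]
grip_width: 0.1
```

```bash
python3 -m inch '[0.05,-0.01,0,0,0,0,-1, 0.1,-0.03,0,0,0,0,-1, 0.15,-0.04,0,0,0,0,-1, 0.2,-0.06,0,0,0,0,-1, 0.2,-0.06,0,0,0,0,-1]'
```

```text
time: 14.45
tool_pos: [681.1, -0.6, 201.4]
tcp_rot: [-3.138, 0.013, -0.271]
contact_force: [-6.9, 0.5, 1.9]
grip_width: 0.5
```

Force rose to 6.9 N, which is the rubber stop. Backing off to check.

```bash
python3 -m inch '[-1,0.28,0,0,0,0,-1, -3,0.83,0,0,0,0,-1, -6,1.67,1,0,0,0,-1, -9,2.5,3,0,0,0,-1, -12,3.3,6,0,0,0,-1]'; python3 - <<'E'
from h import *
np.set_printoptions(suppress=True,precision=1)
t=bot.capture('top');s=bot.capture('side')
crop(t,180,120,340,250,5,'pics/i1.png');crop(s,180,80,320,230,4,'pics/i2.png')
E
```

```text
time: 14.95
tool_pos: [559.8, 32.8, 260.6]
tcp_rot: [-3.139, 0.015, -0.271]
contact_force: [-0.3, 0.3, -1.1]
grip_width: 0.3
```

View pics/i2.png

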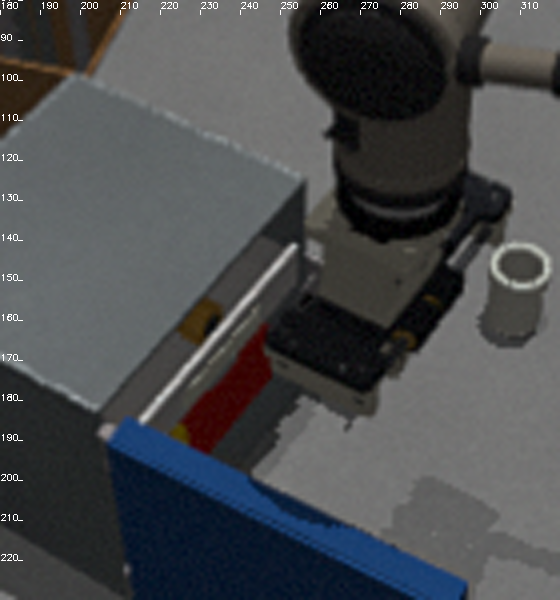

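View pics/i1.png

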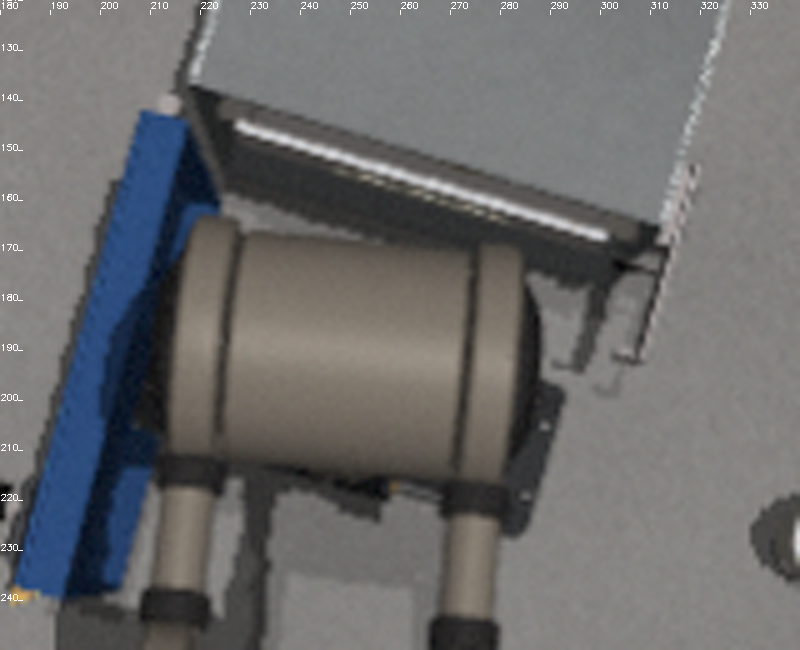

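```bash
python3 - <<'E'
from h import *
np.set_printoptions(suppress=True,precision=1)
C=np.array([700,-4.5]);a=-.272
R=np.array([[np.cos(a),np.sin(a)],[-np.sin(a),np.cos(a)]])
f=lambda P:(P[:,:2]-C)@R.T
# top camera: cabinet front top edge and tray top outer edge
print(f(p2w('top',[(219,136),(312.7,165.5)],260)))
print(f(p2w('top',[(226.2,146.5),(300,168.5)],212)))
print(f(p2w('side',[(256,125.5),(204.5,183)],260)))
print(f(p2w('side',[(254,141.5),(216,186)],212)))
print('door', f(p2w('top',[(207.3,142.3),(183.3,237.5),(192.7,239.),(186,237)],262)))
# expected pixel for tray front outer edge at cab x=-12
X=np.array([[-12,105],[-12,-105]])@R+C; print(w2p('top',np.c_[X,[212,212]]),w2p('side',np.c_[X,[212,212]]))
E
```

```text
[[   3.8  125.8]
 [  -1.2 -129. ]]
[[  -9.1  105.5]
 [  -9.9 -102.5]]
[[  -3.7 -125.3]
 [  -0.5  128.8]]
[[  -9.9 -104.1]
 [  -9.1   94.6]]
door [[ -21.1  149.7]
 [-273.2  136.2]
 [-269.8  112. ]
 [-269.9  129.9]]
[[226.1 147.6]
 [300.7 169.5]] [[214.7 189. ]
 [254.7 141.6]]
```

Both cameras put the tray's front face about 9.5 mm ahead of the cabinet front. Home is 12 mm, so the tray is in, with the valve still inside at (232,160) in the side view. Next I cross over the door to its outer face, turning the tool as I go.

```bash
python3 -m inch '[0,0,2.5,0,0,8,-1, 0,0,3.5,0,0,16,-1, -1,4,3.5,0,0,24,-1, -2,8,3.5,0,0,32,-1, -3,12,3.5,0,0,40,-1]'; python3 -m inch '[-1,3.5,0,0,0,8,-1, -1.8,6.5,0,0,0,16,-1, -2.3,7.8,0,0,0,24,-1, -2.3,7.8,0,0,0,32,-1, -2.3,7.8,0,0,0,40,-1]'
```

```text
time: 15.55
tool_pos: [531.3, 154.5, 301.2]
tcp_rot: [-3.137, 0.003, 0.433]
contact_force: [1.2, 0.0, 0.7]
grip_width: 0.4
time: 16.05
tool_pos: [508.9, 233.4, 300.8]
tcp_rot: [-3.137, 0.003, 1.138]
contact_force: [0.1, -0.2, -0.2]
grip_width: 0.0
```

```bash
python3 -m inch '[-0.2,0,0,0,0,6,-1, -0.2,0,0,0,0,12.3,-1, -0.2,0,0,0,0,12.3,-1, -0.2,0,0,0,0,12.3,-1, -0.2,0,0,0,0,12.3,-1]'; python3 - <<'E'
from h import *
np.set_printoptions(suppress=True,precision=1)
t=bot.capture('top');s=bot.capture('side')
crop(t,140,120,300,270,4,'pics/j1.png');crop(s,180,100,320,280,4,'pics/j2.png')
E
```

```text
time: 16.55
tool_pos: [507.2, 233.4, 300.6]
tcp_rot: [-3.137, 0.003, 1.351]
contact_force: [0.5, 0.2, 1.0]
grip_width: 0.3
```

View pics/j2.png

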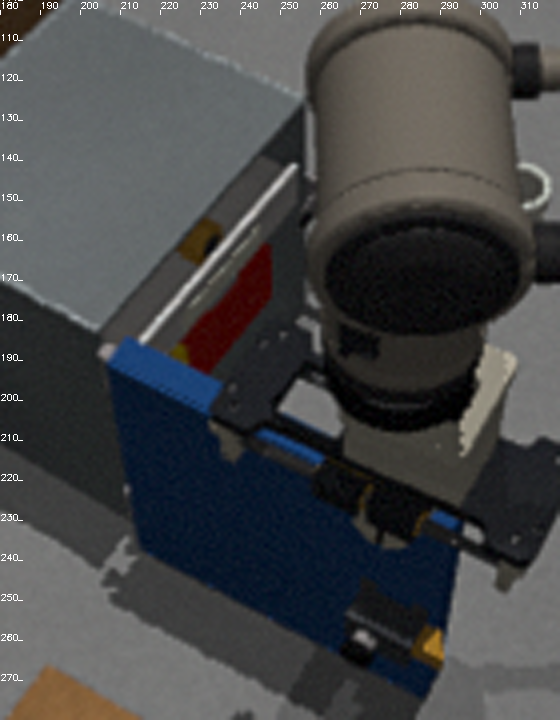

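View pics/j1.png

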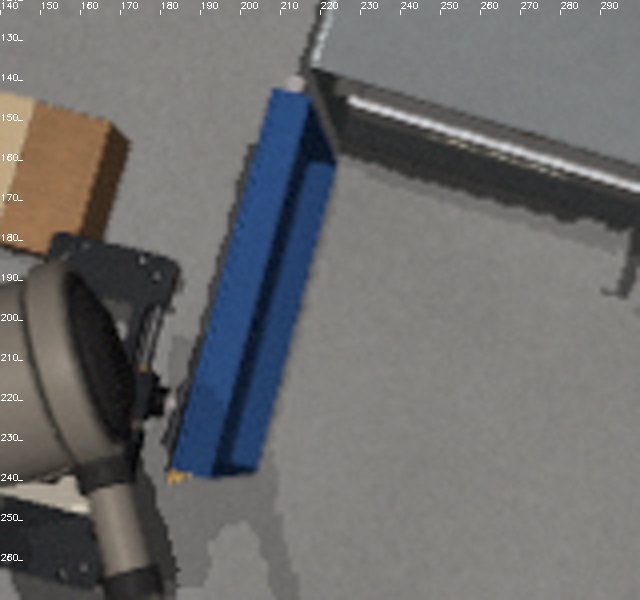

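The tool is on the door's outer side, aligned along it and about 30 mm clear. Descending to push height, then I'll work out the arc.

```bash
python3 -m inch '[0,0,-2.5,0,0,0,-1, 0,0,-5,0,0,0,-1, 0,0,-7.5,0,0,0,-1, 0,0,-8.4,0,0,0,-1, 0,0,-8.4,0,0,0,-1]'; python3 - <<'E'
from h import *
np.set_printoptions(suppress=True,precision=1)
C=np.array([700,-4.5]);a=-.272
R=np.array([[np.cos(a),np.sin(a)],[-np.sin(a),np.cos(a)]])
f=lambda P:(P[:,:2]-C)@R.T
print('pin',f(p2w('top',[(213.4,140.6)],262)))
H=np.array([-11,135.])
prev=None
for th in np.arange(1.52,-.01,-.08):
    P=H+236*np.array([-np.sin(th),-np.cos(th)])-23*np.array([np.cos(th),-np.sin(th)])
    W=P@R+C; print(round(th,2),W,W-prev if prev is not None else '', 'yaw',round(a-th+np.pi,3)); prev=W
o=bot.get_obs();print(o['tool_pos'],o['joint_positions'])
E
```

```text
time: 17.15
tool_pos: [506.6, 233.2, 215.7]
tcp_rot: [-3.135, 0.004, 1.351]
contact_force: [-0.7, -0.7, 0.8]
grip_width: 0.3
pin [[-12.3 135.9]]
1.52 [500.5 202.7]  yaw 1.35
1.44 [495.3 184.5] [ -5.2 -18.2] yaw 1.43
1.36 [491.5 165.9] [ -3.7 -18.6] yaw 1.51
1.28 [489.3 147.1] [ -2.2 -18.8] yaw 1.59
1.2 [488.6 128.1] [ -0.7 -19. ] yaw 1.67
1.12 [489.3 109.2] [  0.8 -18.9] yaw 1.75
1.04 [491.6  90.3] [  2.3 -18.8] yaw 1.83
0.96 [495.4  71.7] [  3.8 -18.6] yaw 1.91
0.88 [500.7  53.5] [  5.3 -18.2] yaw 1.99
0.8 [507.4  35.8] [  6.7 -17.7] yaw 2.07
0.72 [515.5  18.6] [  8.1 -17.1] yaw 2.15
0.64 [525.    2.2] [  9.5 -16.4] yaw 2.23
0.56 [535.7 -13.4] [ 10.7 -15.6] yaw 2.31
0.48 [547.7 -28.2] [ 11.9 -14.7] yaw 2.39
0.4 [560.8 -41.9] [ 13.1 -13.7] yaw 2.47
0.32 [574.9 -54.5] [ 14.1 -12.6] yaw 2.55
0.24 [590. -66.] [ 15.1 -11.5] yaw 2.63
0.16 [606.  -76.2] [ 16.  -10.2] yaw 2.71
0.08 [622.7 -85.1] [16.7 -8.9] yaw 2.79
-0.0 [640.1 -92.7] [17.4 -7.5] yaw 2.87
[506.6 233.2 215.7] [ 0.3  0.4  1.4 -0.   1.3  0.5]
```

```bash
python3 -m inch '[-0.2,-0.6,0,0,0,0,-1, -0.3,-1.2,0,0,0,0,-1, -0.4,-1.7,0,0,0,0,-1, -0.5,-2.1,0,0,0,0,-1, -0.5,-2.5,0,0,0,0,-1]'; python3 -m inch '[-0.1,-0.4,0,0,0,0,-1, -0.2,-0.8,0,0,0,1,-1, -0.4,-1.3,0,0,0,2,-1, -0.5,-1.8,0,0,0,3.5,-1, -0.6,-2.3,0,0,0,4.6,-1]'
```

```text
time: 17.65
tool_pos: [501.6, 207.8, 216.2]
tcp_rot: [-3.136, 0.003, 1.351]
contact_force: [-0.4, 0.1, -0.8]
grip_width: 0.7
time: 18.15
tool_pos: [495.4, 184.4, 216.2]
tcp_rot: [-3.136, 0.003, 1.433]
contact_force: [-0.6, 0.3, 0.2]
grip_width: 0.4
```

```bash
python3 -m inch '[-0.2,-0.75,0,0,0,1.8,-1, -0.3,-1.5,0,0,0,3.6,-1, -0.45,-2.25,0,0,0,5.5,-1, -0.55,-3,0,0,0,7.3,-1, -0.6,-3.75,0,0,0,9.2,-1]'; python3 -m inch '[0,-0.75,0,0,0,1.8,-1, -0.05,-1.5,0,0,0,3.6,-1, -0.05,-2.25,0,0,0,5.5,-1, 0,-3,0,0,0,7.3,-1, 0,-3.8,0,0,0,9.2,-1]'
```

```text
time: 18.65
tool_pos: [489.2, 146.5, 216.3]
tcp_rot: [-3.136, 0.003, 1.596]
contact_force: [0.0, -0.1, 0.5]
grip_width: 0.4
time: 19.15
tool_pos: [489.2, 108.1, 216.3]
tcp_rot: [-3.136, 0.003, 1.758]
contact_force: [0.5, 1.0, 0.2]
grip_width: 0.8
```

```bash
python3 -m inch '[0.1,-0.75,0,0,0,1.8,-1, 0.2,-1.5,0,0,0,3.6,-1, 0.35,-2.2,0,0,0,5.5,-1, 0.5,-2.95,0,0,0,7.3,-1, 0.65,-3.7,0,0,0,9.2,-1]'; python3 -m inch '[0.2,-0.7,0,0,0,1.8,-1, 0.4,-1.4,0,0,0,3.6,-1, 0.65,-2.15,0,0,0,5.5,-1, 0.9,-2.85,0,0,0,7.3,-1, 1.2,-3.6,0,0,0,9.2,-1]'; python3 - <<'E'
from h import *
t=bot.capture('top');s=bot.capture('side')
crop(t,160,100,330,270,4,'pics/k1.png');crop(s,170,100,330,280,4,'pics/k2.png')
E
```

```text
time: 19.65
tool_pos: [495.6, 70.6, 216.3]
tcp_rot: [-3.136, 0.003, 1.921]
contact_force: [-0.2, 1.5, -0.5]
grip_width: -0.3
time: 20.15
tool_pos: [507.5, 34.2, 216.3]
tcp_rot: [-3.136, 0.003, 2.084]
contact_force: [0.0, 0.4, 0.5]
grip_width: 0.6
```

View pics/k2.png

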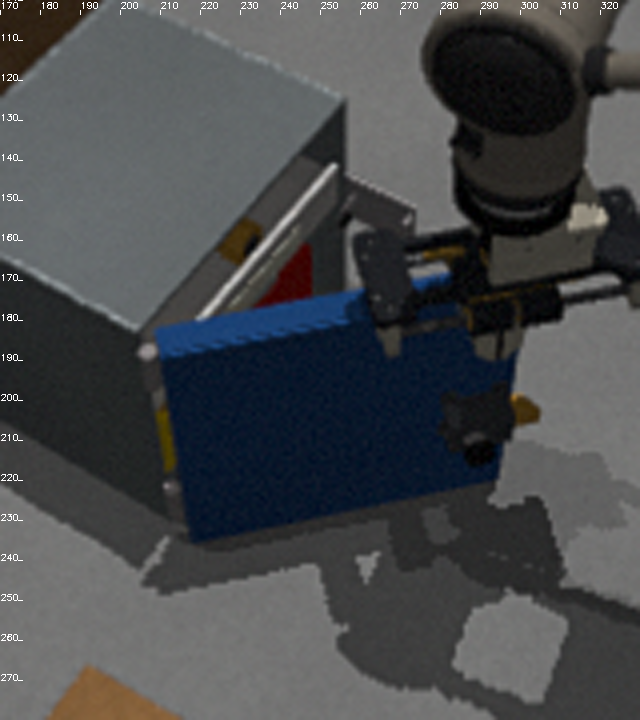

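View pics/k1.png

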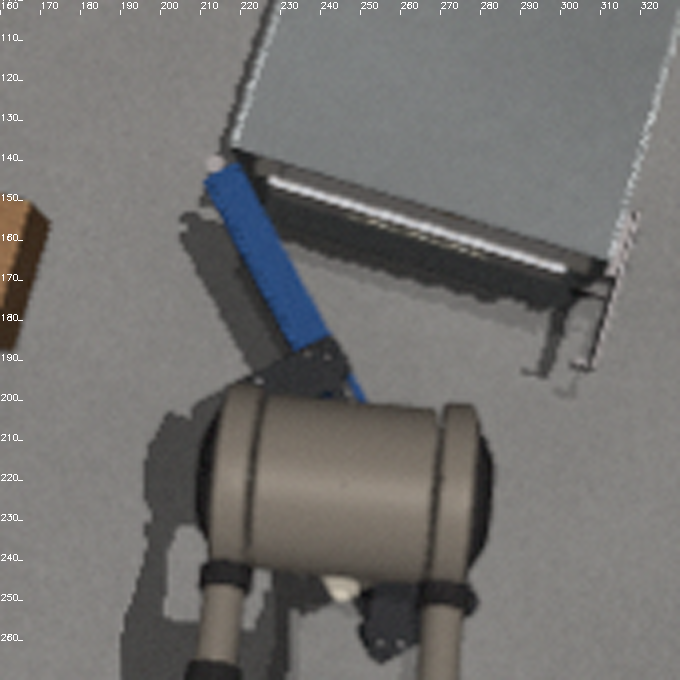

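The door is following the fingers, now open about 0.8 rad. Carrying on along the arc.

```bash
python3 -m inch '[0.3,-0.65,0,0,0,1.7,-1, 0.65,-1.3,0,0,0,3.4,-1, 1,-1.95,0,0,0,5.1,-1, 1.4,-2.6,0,0,0,6.8,-1, 1.75,-3.2,0,0,0,8.5,-1]'; python3 -m inch '[0.4,-0.65,0,0,0,1.8,-1, 0.85,-1.25,0,0,0,3.6,-1, 1.3,-1.85,0,0,0,5.5,-1, 1.8,-2.45,0,0,0,7.3,-1, 2.3,-3.05,0,0,0,9.2,-1]';
```

```text
time: 20.75
tool_pos: [524.9, 1.7, 216.1]
tcp_rot: [-3.135, 0.003, 2.23]
contact_force: [0.2, 1.9, 0.1]
grip_width: 0.1
time: 21.25
tool_pos: [547.7, -28.7, 216.1]
tcp_rot: [-3.135, 0.002, 2.392]
contact_force: [-0.3, 1.6, 1.0]
grip_width: 0.3
```

```bash
 python3 -m inch '[0.5,-0.55,0,0,0,1.8,-1, 1.05,-1.1,0,0,0,3.6,-1, 1.6,-1.6,0,0,0,5.5,-1, 2.15,-2.1,0,0,0,7.3,-1, 2.7,-2.6,0,0,0,9.2,-1]'
```

```text
time: 21.75
tool_pos: [574.5, -54.5, 216.0]
tcp_rot: [-3.135, 0.002, 2.553]
contact_force: [-1.1, 0.8, -0.4]
grip_width: 0.7
```

```bash
 python3 -m inch '[0.45,-0.35,0,0,0,1.4,-1, 0.9,-0.7,0,0,0,2.8,-1, 1.4,-1.05,0,0,0,4.2,-1, 1.9,-1.35,0,0,0,5.6,-1, 2.3,-1.6,0,0,0,6.9,-1]'; python3 -m inch '[0.2,-0.13,0,0,0,0.6,-1, 0.4,-0.27,0,0,0,1.3,-1, 0.65,-0.42,0,0,0,2,-1, 0.9,-0.56,0,0,0,2.7,-1, 1.1,-0.68,0,0,0,3.2,-1]'
```

```text
time: 22.25
tool_pos: [597.9, -70.8, 215.9]
tcp_rot: [-3.135, 0.002, 2.676]
contact_force: [-0.3, 0.7, 1.1]
grip_width: 0.4
time: 22.75
tool_pos: [609.0, -77.6, 215.8]
tcp_rot: [-3.135, 0.002, 2.732]
contact_force: [-0.8, 1.1, -0.4]
grip_width: 0.6
```

```bash
 python3 -m inch '[0.1,-0.05,0,0,0,0.3,-1, 0.2,-0.1,0,0,0,0.5,-1, 0.3,-0.16,0,0,0,0.8,-1, 0.4,-0.22,0,0,0,1.1,-1, 0.5,-0.28,0,0,0,1.4,-1]'
```

```text
time: 23.25
tool_pos: [614.1, -80.4, 215.8]
tcp_rot: [-3.135, 0.002, 2.757]
contact_force: [-0.2, 0.7, 0.1]
grip_width: 0.7
```

```bash
 python3 -m inch '[0.1,-0.05,0,0,0,0.3,-1, 0.2,-0.1,0,0,0,0.5,-1, 0.3,-0.16,0,0,0,0.8,-1, 0.35,-0.19,0,0,0,0.9,-1, 0.4,-0.22,0,0,0,1,-1]'
```

```text
time: 23.75
tool_pos: [618.2, -82.5, 215.8]
tcp_rot: [-3.135, 0.002, 2.775]
contact_force: [-0.2, 1.3, 0.8]
grip_width: 0.7
```

```bash
 python3 -m inch '[0.05,-0.02,0,0,0,0.1,-1, 0.1,-0.05,0,0,0,0.2,-1, 0.15,-0.07,0,0,0,0.3,-1, 0.2,-0.1,0,0,0,0.5,-1, 0.25,-0.12,0,0,0,0.6,-1]'
```

```text
time: 24.25
tool_pos: [620.7, -83.8, 215.9]
tcp_rot: [-3.135, 0.002, 2.786]
contact_force: [-0.3, 0.0, 0.0]
grip_width: 0.8
```

```bash
 python3 -m inch '[0.05,-0.02,0,0,0,0.1,-1, 0.1,-0.05,0,0,0,0.2,-1, 0.15,-0.07,0,0,0,0.3,-1, 0.2,-0.1,0,0,0,0.5,-1, 0.2,-0.1,0,0,0,0.5,-1]'
```

```text
time: 24.75
tool_pos: [621.9, -84.4, 215.9]
tcp_rot: [-3.135, -0.0, 2.794]
contact_force: [-5.0, 1.8, 2.1]
grip_width: 0.5
```

The tongue has met the keeper, at about 0.083 rad and 5.6 N. Continuing in small steps.

```bash
 python3 -m inch '[0.1,-0.05,0,0,0,0.1,-1, 0.15,-0.07,0,0,0,0.3,-1, 0.2,-0.09,0,0,0,0.4,-1, 0.22,-0.1,0,0,0,0.5,-1, 0.22,-0.1,0,0,0,0.5,-1]'
```

```text
time: 25.25
tool_pos: [623.1, -85.0, 215.9]
tcp_rot: [-3.135, -0.003, 2.803]
contact_force: [-6.0, 1.1, 1.7]
grip_width: 0.6
```

```bash
 python3 -m inch '[0.1,-0.05,0,0,0,0.1,-1, 0.15,-0.07,0,0,0,0.3,-1, 0.2,-0.09,0,0,0,0.4,-1, 0.22,-0.1,0,0,0,0.5,-1, 0.22,-0.1,0,0,0,0.5,-1]'
```

```text
time: 25.75
tool_pos: [624.2, -85.6, 215.9]
tcp_rot: [-3.135, -0.006, 2.812]
contact_force: [-6.3, 2.0, 1.3]
grip_width: 0.1
```

```bash
 python3 -m inch '[0.1,-0.05,0,0,0,0.1,-1, 0.15,-0.07,0,0,0,0.2,-1, 0.2,-0.09,0,0,0,0.3,-1, 0.24,-0.11,0,0,0,0.3,-1, 0.24,-0.11,0,0,0,0.3,-1]'
```

```text
time: 26.25
tool_pos: [625.3, -86.1, 215.9]
tcp_rot: [-3.135, -0.009, 2.818]
contact_force: [-7.8, 2.9, 1.9]
grip_width: 0.4
```

```bash
 python3 -m inch '[0.1,-0.05,0,0,0,0.1,-1, 0.15,-0.07,0,0,0,0.2,-1, 0.2,-0.09,0,0,0,0.3,-1, 0.24,-0.11,0,0,0,0.3,-1, 0.24,-0.11,0,0,0,0.3,-1]'
```

```text
time: 26.75
tool_pos: [626.4, -86.6, 216.0]
tcp_rot: [-3.135, -0.012, 2.823]
contact_force: [-6.6, 3.4, 3.8]
grip_width: 0.5
```

```bash
 python3 -m inch '[0.1,-0.05,0,0,-0.2,0.1,-1, 0.15,-0.07,0,-0.1,-0.3,0.1,-1, 0.2,-0.09,0,-0.1,-0.4,0.2,-1, 0.24,-0.11,0,-0.2,-0.5,0.2,-1, 0.24,-0.11,0,-0.2,-0.5,0.2,-1]'
```

```text
time: 27.25
tool_pos: [627.3, -87.0, 215.9]
tcp_rot: [-3.134, -0.007, 2.827]
contact_force: [-8.5, 2.7, 3.3]
grip_width: 0.5
```

```bash
 python3 -m inch '[0.1,-0.05,0,0,-0.1,0.1,-1, 0.15,-0.07,0,-0.1,-0.2,0.1,-1, 0.2,-0.09,0,-0.1,-0.2,0.2,-1, 0.24,-0.11,0,-0.1,-0.3,0.2,-1, 0.24,-0.11,0,-0.1,-0.3,0.2,-1]'
```

```text
time: 27.75
tool_pos: [628.9, -87.7, 215.9]
tcp_rot: [-3.134, -0.003, 2.83]
contact_force: [-5.8, 2.6, 2.4]
grip_width: 0.5
```

```bash
 python3 -m inch '[0.1,-0.05,0,0,0,0.1,-1, 0.15,-0.07,0,0,-0.1,0.2,-1, 0.2,-0.09,0,0,-0.1,0.3,-1, 0.24,-0.11,0,0,-0.2,0.3,-1, 0.24,-0.11,0,0,-0.2,0.3,-1]'
```

```text
time: 28.25
tool_pos: [631.8, -89.1, 215.9]
tcp_rot: [-3.135, 0.002, 2.835]
contact_force: [-0.1, -0.2, 0.6]
grip_width: 0.3
```

```bash
 python3 -m inch '[0.1,-0.05,0,0,0,0.1,-1, 0.15,-0.07,0,0,-0.1,0.2,-1, 0.2,-0.09,0,0,-0.1,0.3,-1, 0.24,-0.11,0,0,-0.2,0.3,-1, 0.24,-0.11,0,0,-0.2,0.3,-1]'
```

```text
time: 28.75
tool_pos: [633.3, -89.8, 215.9]
tcp_rot: [-3.136, 0.003, 2.841]
contact_force: [-4.4, 2.4, 2.7]
grip_width: 0.5
```

The force fell to about 0 and is rising again at 5 N, so this should be the pad. Pressing a little more to confirm the snap.

```bash
 python3 -m inch '[0.1,-0.05,0,0,0,0,-1, 0.14,-0.06,0,0,0,0,-1, 0.16,-0.07,0,0,0,0,-1, 0.18,-0.08,0,0,0,0,-1, 0.18,-0.08,0,0,0,0,-1]'; python3 - <<'E'
from h import *
s=bot.capture('side');t=bot.capture('top')
crop(s,220,130,330,270,5,'pics/l2.png'); crop(t,190,120,340,240,5,'pics/l1.png')
E
```

```text
time: 29.25
tool_pos: [633.7, -90.0, 215.9]
tcp_rot: [-3.136, -0.001, 2.841]
contact_force: [-8.2, 1.8, 3.5]
grip_width: 0.5
```

View pics/l2.png

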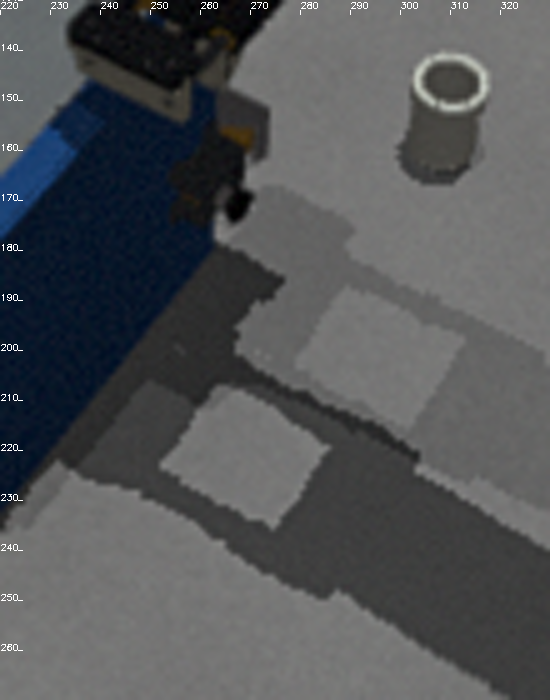

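Pad signature: +3.5 N over 0.4 mm, now 8.4 N. Backing off slowly: if the door isn't latched, it will follow the finger out and keep pushing on it.

```bash
 python3 -m inch '[-0.05,0.02,0,0,0,0,-1, -0.1,0.05,0,0,0,0,-1, -0.15,0.07,0,0,0,0,-1, -0.2,0.09,0,0,0,0,-1, -0.25,0.12,0,0,0,0,-1]'
```

```text
time: 29.85
tool_pos: [631.4, -88.9, 216.0]
tcp_rot: [-3.136, -0.0, 2.841]
contact_force: [0.5, -0.6, 0.2]
grip_width: 0.4
```

```bash
 python3 -m inch '[-0.3,0.13,0,0,0,0,-1, -0.6,0.26,0,0,0,0,-1, -1,0.4,0,0,0,0,-1, -2,0.8,0,0,0,0,-1, -3,1.2,0,0,0,0,-1]'
```

```text
time: 30.35
tool_pos: [600.9, -76.7, 215.9]
tcp_rot: [-3.136, -0.0, 2.841]
contact_force: [0.5, -1.0, 0.2]
grip_width: 0.6
```

Zero force, so the door didn't follow the finger out. Moving further clear and looking.

```bash
 python3 -m inch '[-4,1.6,0,0,0,0,-1, -8,3.2,1,0,0,0,-1, -12,3,4,0,0,0,-1, -15,1,8,0,0,0,-1, -17,-2,11,0,0,0,-1]'; python3 -m inch '[-2,-4.5,1,0,0,0,-1, -4,-9,2,0,0,0,-1, -6,-13.5,2,0,0,0,-1, -8,-18,2,0,0,0,-1, -8,-22,2,0,0,0,-1]'; python3 - <<'E'
from h import *
s=bot.capture('side');t=bot.capture('top')
crop(s,140,95,290,245,5,'pics/m2.png'); crop(t,190,50,340,200,5,'pics/m1.png')
E
```

```text
time: 30.85
tool_pos: [429.1, -95.2, 327.4]
tcp_rot: [-3.136, 0.001, 2.844]
contact_force: [1.2, -0.9, -0.6]
grip_width: 0.5
time: 31.35
tool_pos: [346.8, -316.9, 348.2]
tcp_rot: [-3.135, 0.002, 2.842]
contact_force: [1.0, -0.0, 0.7]
grip_width: 1.0
```

View pics/m2.png

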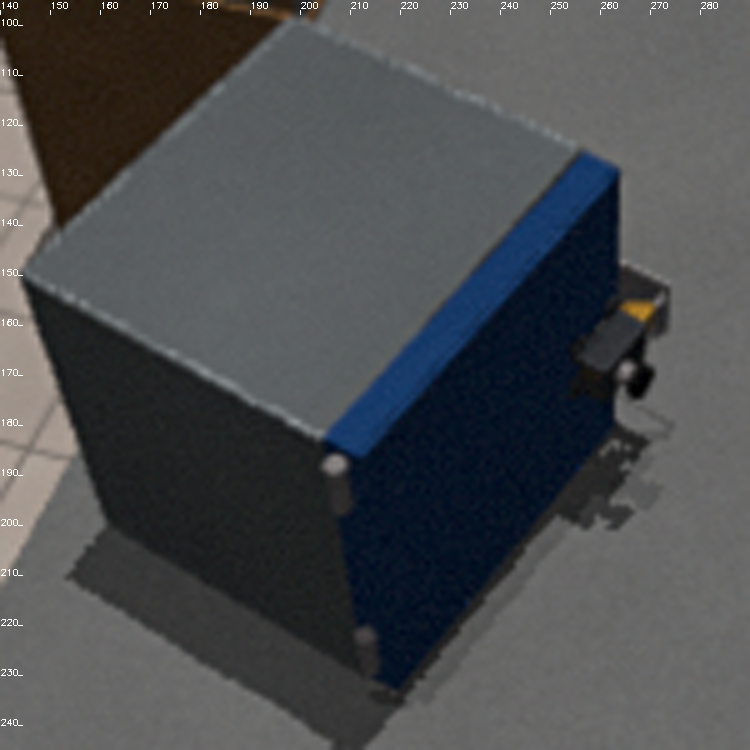

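View pics/m1.png

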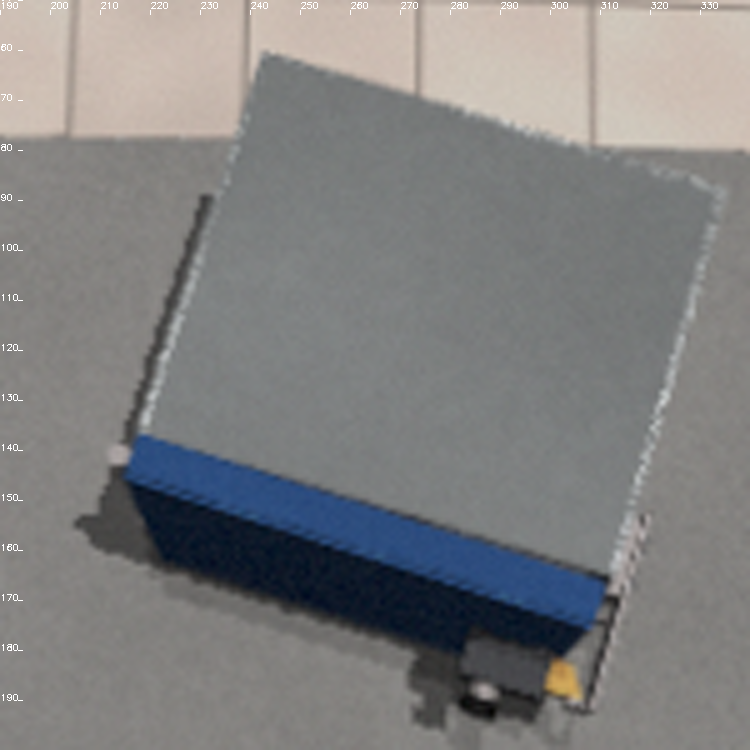

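```bash
python3 - <<'E'
from h import *
np.set_printoptions(suppress=True,precision=3)
C=np.array([700,-4.5]);a=-.272
R=np.array([[np.cos(a),np.sin(a)],[-np.sin(a),np.cos(a)]])
f=lambda P:(P[:,:2]-C)@R.T
c=f(p2w('top',[(217.5,137),(312,165.5)],260)); d=f(p2w('top',[(215.6,145.4),(306.5,175.3)],262))
print(c,d, [np.arctan2(*(q[0]-q[1])) for q in(c,d)])
print(f(p2w('top',[(302,189)],125)),'tongue'); print(f(p2w('top',[(305,192.5)],150)),'hook')
s=bot.capture('side');t=bot.capture('top')
crop(s,240,130,290,190,12,'pics/n2.png'); crop(t,270,150,330,205,13,'pics/n1.png')
E
```

```text
[[   0.148  128.767]
 [  -1.737 -127.285]] [[ -22.838  126.623]
 [ -30.786 -120.366]] [np.float64(0.007361915416238403), np.float64(0.03216596942390184)]
[[ -50.543 -129.741]] tongue
[[ -60.899 -138.662]] hook
```

View pics/n2.png

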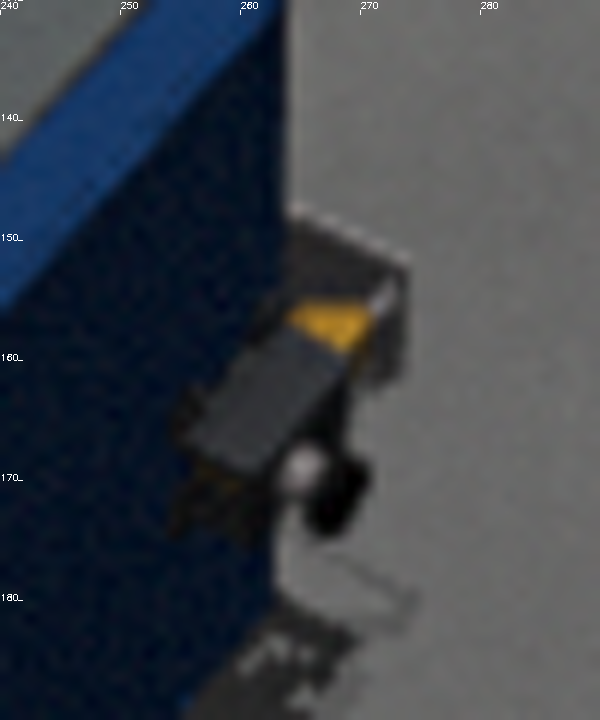

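View pics/n1.png

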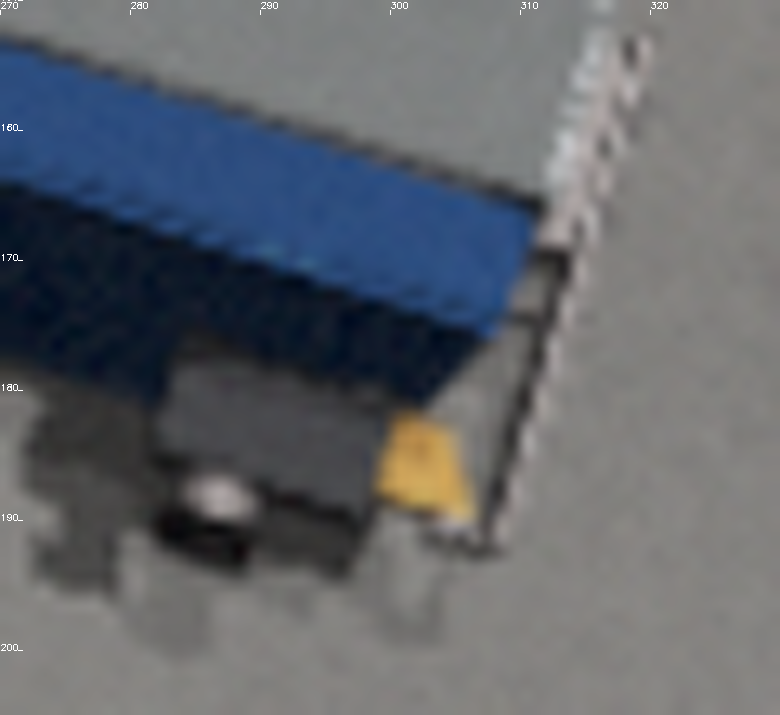

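The picture shows the tongue at (302,186), fully out and on the cabinet side of the keeper's nose at (305,191). The door rests at about 0.03 rad. Handing in.

```bash
python3 -c "
from plant import bot
o=bot.get_obs();print(o['time'],o['contact_force'],o['dq'].max());print(bot.close_job())"
```

```text
31.55 [-0.67870116  0.35651438  0.15720239] 0.03872354742295768
the job is handed in; nothing more can be done
None
```

The job is done and handed in at 31.6 s. The valve is in the front bay, the tray is home, and the door looks latched. The hand-in gives no verdict.

- **Valve:** I gripped it across its brass sides, laid it in the front bay with the red handle up, and let go. The picture taken afterwards shows it flat in the bay.
- **Tray:** I pushed it in until the rubber stop gave 7 N. Both cameras then put its front face about 9.5 mm ahead of the cabinet front. The nominal figure is 12 mm, so it is within the 6 mm allowed, given my measuring error of about 3 mm.
- **Door:** I swept it shut along its arc. The tongue met the keeper at about 0.083 rad, and the push force rose from 5 N to about 9 N. It then fell to nearly 0, and the pad pushed back with 8.4 N. That was the highest I read, though I only got one reading per half-second move. When I backed off, the door did not follow.
- **Last look:** The door rests at about 0.03 rad, with the tongue fully out behind the keeper's nose. The arm is clear of everything, and I never touched the socket, bin or carton.

No check failed. The only disagreement was that the two cameras differed by a few millimetres on positions.

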